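Slide the screw tin round the clutter and press it home in its parking bay

TASK

Slide the open screw tin that stands by itself at the left end of the bench across the bench top, without lifting or tipping it and without anything touching the screw box, the masking tape or the wood block, into the blue parking bay until it meets the rubber pad of the stop there. Then lean on it steadily towards the stop with about 10 N for two seconds, never more than 15 N or the stop will slip, and leave the tin standing in the bay.

Things in the scene. Friction and masses are not known exactly. Their poses are not given: they have to be found in the camera images.
- tin: Open grey metal tin of screws at the left end of the bench (not the one at the back beside the tool box), round, 74 mm in diameter and 52 mm high, about 0.2 to 0.4 kg, loose on the bench. Origin at the centre of its underside, z up.
- bay: Blue parking bay screwed to the bench, 165 x 121 mm: two upright guides 34 mm high, 82 mm apart inside, from x = -10 to +96 mm of its frame, with flared ends before that. No floor: the tin slides in on the bench top along the bay's +x axis at y = 0. Origin on the bench top midway between the guides; +x points from the mouth to the stop, z up.
- bay_mouth (a point): Middle of the bay's mouth on the bench top, at x = -38 mm of the bay's frame, where the flared ends are 101 mm apart. Axes as the bay's.
- bay_range (a point): Point on the bay's middle line at x = +12.5 mm. A steel stop (thumb screw on top, 58 mm high) with a black rubber pad is clamped in the bay at a setting that differs each time and is not measured: the tin meets the pad with its centre somewhere from 19 mm before to 19 mm beyond this point. The pad gives 1 mm per 8 N, up to 4 mm. Axes as the bay's.
- screw_box: Blue and orange card box, 65 x 90 x 43 mm (x, y, z), heavy and fixed. Origin at the centre of its underside; no corner is more than 56 mm from it. Not to be touched.
- masking_tape: Cream roll of masking tape lying flat, 100 mm in diameter, 24 mm high, fixed. Origin at the centre of its underside. Not to be touched.
- wood_block: Softwood block, 64 x 89 x 38 mm (x, y, z), fixed. Origin at the centre of its underside; no corner is more than 56 mm from it. Not to be touched.
Not all that is in view belongs to the job. Leave any pink look-alike of the tin alone.

How it is judged:
By the outcome, as a careful person would: the job done as asked, in the order asked, and still so for the second after the job is handed in, with the robot touching nothing.
It also fails if it takes over 72 s, if anything falls off the work surface, if the arm or the gripper's body presses on something with over 40 N, if the wrist force passes 120 N, or if a joint passes its speed limit or range.

ROBOT

A 6-joint arm with a two-finger parallel gripper is mounted at the origin on a cart in front of the work surface, level with it; the furniture and walls round the work are solid. World frame = base frame: x ahead of the robot, y to its left, z up, the work surface at z = 0. Lengths are in m, angles in rad, forces in N, time in s.
With the tool pointing down it reaches from about 0.35 to 0.775 m from the base axis. Payload 7.3 kg.
Tool frame: the origin (TCP) lies midway between the tips of the shut fingers; the grasp point (between the pads) lies 19 mm behind it; y points along the fingers, z is the direction in which the jaws open and shut, and the axes are right-handed (so a half turn about y gives the same grasp; the last joint's range is limited). The gripper opens to 92 mm and grips with 3 to 60 N. Pads are 19 mm wide; open, the fingers measure 130 mm over their backs; the gripper's body (75 mm by 190 mm) begins 47 mm behind the grasp point.
Start: joints at [1.131, 0.342, 1.524, -0, 1.275, -0.146], TCP at [0.152, 0.503, 0.227] pointing down, gripper open.
Joint ranges: [-2.53, 2.53], [-0.77, 2.02], [0.04, 2.7], [-1, 4.14], [0.28, 2.66], [-3.11, 3.11]. Speed limits (rad/s): [2.57, 2.57, 3.14, 3.14, 3.14, 3.14].

INTERFACE

Orientations are given as [roll, pitch, yaw] about the fixed x, y, z axes, in that order (R = Rz(yaw) Ry(pitch) Rx(roll)).
In Python, from bench import arm gives the robot as it stands.
- The arm moves only by the tool servo_tool, never from a script. Its argument "motion" is a list of rows, each a list of 5 numbers: the shift along the world's x, y, z in cm, then the turn about the world's z in degrees, then the closure, from -1 (fully open) to 1 (shut). A call has 1 to 12 rows; each row is the pose to reach, as a shift and turn from the pose commanded when the call began; what a row does not reach only later rows make up. A row lasts 1/8 s, in which the tool goes at most 62.5 mm and 10.7 degrees, less where a joint would pass 70% of its speed; a pose out of reach is approached as far as the arm can. A call with a gripper value outside its range is refused whole. The fingers move at their own pace and stop on an object; the grip force is fixed at half the most. Time passes only in rows, so rows that repeat a pose let the fingers close. It gives the time, the measured TCP pose, the force and the opening at its end, in the units of the state.
- arm.state(): the state, without advancing time (a new reading comes with each control period).
- arm.get_image(name): name is "scene" or "top" or "wrist"; returns (picture, depth): 420x560x3 uint8, red, green, blue; 420x560 float32, m along the optical axis (not along the pixel's ray), 0 where there is no reading.
- arm.camera_params(name): a dict with "camera_matrix" (3x3 intrinsics, pixels), "rvec" (rotation vector, rad) and "tvec" (3), from world to camera coordinates, as OpenCV has them. Camera axes: x right, y down, z forward; pixel columns grow to the right and rows downward; lengths in m; the calibration is good to about 2 mm. The wrist camera is an equidistant fisheye: a pixel r from the principal point sees the ray r / f radians off the axis. A picture is of the moment at which its call begins: read the wrist's pose just before it. camera_params takes no time and is no camera call; for the wrist camera it gives the pose at the moment of the call.
- arm.finish_job(): hands the job in, once; it reports no verdict.
The state is a dict: "time_s": time; "q": joint angles; "qvel": joint speeds; "joint_torque": joint torques, N m; "eef_pos": TCP position; "tcp_rot": TCP orientation; "force": force on the tool from outside, world axes, zero at the start; "torque": the same for the moment, N m; "grip_width": finger opening in m.
Only numpy, scipy, OpenCV 4.12 (cv2) and the standard library are available. Lean on these libraries where they do the work, as an engineer would, in place of code of your own. Each camera call takes 0.05 s, during which the arm holds its last target.

## Working session

There is one attempt and no reset: what is moved stays moved. The work goes in short steps, Python scripts to look and compute and a tool call to move; the robot and the scene stay as the last step left them, time stands still between calls to the robot, and variables do not carry over. Pictures are saved under pics/ and viewed, and the job is handed in when it is done.

Besides the shell and the picture viewer there is one more tool, called after ">>>" as name(argument=value, ...) on one line, values as JSON. servo_tool: Moves the arm, as the interface text tells. Its arguments: {"type":"object","properties":{"motion":{"type":"array"}},"required":["motion"]}

```bash
mkdir -p pics
cat > h.py <<'E'
import numpy as np, cv2
from bench import arm
def cam(n):
    p=arm.camera_params(n); K=np.array(p['camera_matrix'],float); R=cv2.Rodrigues(np.array(p['rvec'],float))[0]; t=np.array(p['tvec'],float).ravel()
    return K,R,t
def ray(n,u,v,z,c=None):
    K,R,t=c or cam(n)
    d=R.T@np.array([(u-K[0,2])/K[0,0],(v-K[1,2])/K[1,1],1]); o=-R.T@t
    return o+d*(z-o[2])/d[2]
def cloud(n,depth):
    K,R,t=cam(n); v,u=np.mgrid[:depth.shape[0],:depth.shape[1]]
    P=np.stack([(u-K[0,2])/K[0,0]*depth,(v-K[1,2])/K[1,1]*depth,depth],-1)
    W=(P-t)@R; W[depth<=0]=np.nan; return W
E
python3 - <<'E'
from h import *
print(arm.state())
for n in('scene','top'):
    im,d=arm.get_image(n); cv2.imwrite(f'pics/{n}0.png',im[...,::-1]); np.savez(f'{n}0.npz',im=im,d=d); print(n,cam(n))
E
```

```text
{'time_s': 0.0, 'q': array([ 1.13100282e+00,  3.42734271e-01,  1.52501600e+00, -1.30545749e-05,
        1.27535618e+00, -1.45971780e-01]), 'qvel': array([ 0.00069725,  0.00030442,  0.00120782, -0.00014484, -0.00143838,
        0.00234248]), 'joint_torque': array([-5.43943825e-04, -4.31248355e+01, -2.44217777e+01,  7.19388644e-02,
        5.59698092e-02, -1.19373485e-04]), 'eef_pos': array([0.15184514, 0.50214961, 0.22603931]), 'tcp_rot': array([-1.57229584e+00,  2.07837558e-04, -2.93818073e-01]), 'force': array([ 0.24416281, -0.35266391,  0.40731226]), 'torque': array([ 0.05472082, -0.00915627, -0.01655431]), 'grip_width': 0.09216821192699831}
scene (array([[513.71394073,   0.        , 282.77081658],
       [  0.        , 513.71394073, 199.07769363],
       [  0.        ,   0.        ,   1.        ]]), array([[ 0.64203017, -0.76662627, -0.00902306],
       [-0.51147166, -0.41951802, -0.74993424],
       [ 0.57113396,  0.48609545, -0.66145084]]), array([-0.49391157,  0.21991672,  0.99812919]))
top (array([[396.40075106,   0.        , 276.66659401],
       [  0.        , 396.40075106, 213.47065338],
       [  0.        ,   0.        ,   1.        ]]), array([[-0.01001843, -0.99948591,  0.0304557 ],
       [-0.98932645,  0.00547957, -0.14561299],
       [ 0.14537124, -0.03158945, -0.98887275]]), array([-0.22473546,  0.50210734,  0.79632046]))
```

View pics/scene0.png

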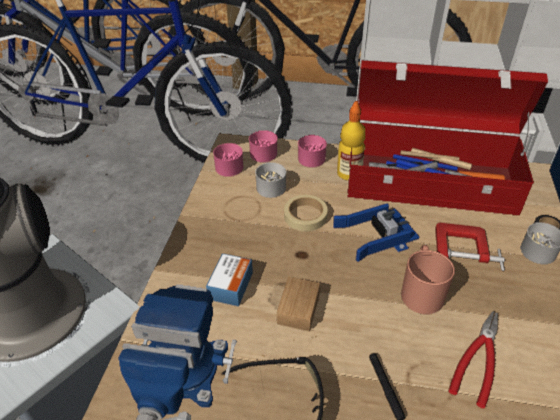

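View pics/top0.png

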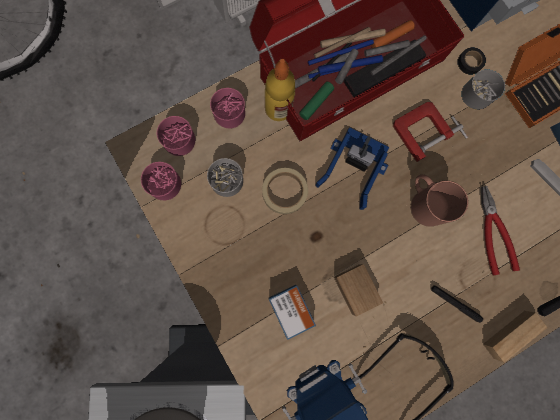

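Run:
```python
from h import *
Z=np.load('top0.npz'); im=Z['im'];d=Z['d']; W=cloud('top',d)
for nm,(u0,v0,u1,v1),z0 in [('tin',(200,152,250,202),.04),('tape',(258,162,312,216),.016),('wood',(330,255,390,320),.03),('box',(262,278,320,342),.035),('ring',(200,200,248,248),.004),('mug',(405,170,470,228),.02),('bay',(310,120,395,212),.015),('clamp',(390,95,470,160),.01),('tools',(300,30,460,125),.02),('glue',(262,55,296,120),.02),('pinks',(140,85,247,200),.02)]:
    w=W[v0:v1,u0:u1].reshape(-1,3); w=w[w[:,2]>z0]
    if len(w)==0: print(nm,'none');continue
    (c,r)=cv2.minEnclosingCircle(w[:,:2].astype(np.float32)); rr=cv2.minAreaRect(w[:,:2].astype(np.float32))
    print(nm,len(w),np.round(w.min(0),3),np.round(w.max(0),3),'circ',np.round(c,3),round(r,3),'rect',np.round(rr[0],3),np.round(rr[1],3),round(rr[2],1))
w=W[150:250,200:400].reshape(-1,3);print(np.nanpercentile(w[:,2],[1,10,30,50]))
cv2.imwrite('pics/baycrop.png',cv2.resize(im[110:220,190:410,::-1],None,fx=3.6,fy=3.6,interpolation=cv2.INTER_CUBIC))
```

```text
tin 151 [ 0.544 -0.154  0.04 ] [ 0.618 -0.082  0.055] circ [ 0.581 -0.119] 0.037 rect [ 0.581 -0.119] [0.074 0.072] 46.1
tape 740 [ 0.505 -0.296  0.016] [ 0.604 -0.198  0.028] circ [ 0.556 -0.247] 0.05 rect [ 0.555 -0.247] [0.098 0.098] 1.1
wood 1367 [ 0.287 -0.445  0.03 ] [ 0.393 -0.351  0.043] circ [ 0.34  -0.398] 0.054 rect [ 0.34  -0.398] [0.089 0.065] 25.5
box 1448 [ 0.244 -0.304  0.038] [ 0.351 -0.211  0.048] circ [ 0.298 -0.257] 0.054 rect [ 0.297 -0.257] [0.09  0.065] 24.7
ring 15 [ 0.443 -0.162  0.004] [ 0.536 -0.073  0.006] circ [ 0.487 -0.121] 0.05 rect [ 0.478 -0.126] [0.077 0.088] 53.7
mug 1582 [ 0.475 -0.611  0.02 ] [ 0.577 -0.523  0.098] circ [ 0.529 -0.559] 0.058 rect [ 0.521 -0.559] [0.104 0.085] 69.5
bay 1321 [ 0.514 -0.473  0.015] [ 0.714 -0.296  0.103] circ [ 0.61  -0.376] 0.106 rect [ 0.622 -0.37 ] [0.182 0.158] 65.0
clamp 1444 [ 0.625 -0.678  0.01 ] [ 0.779 -0.497  0.031] circ [ 0.71  -0.596] 0.099 rect [ 0.709 -0.599] [0.113 0.186] 24.8
tools 7177 [ 0.674 -0.629  0.02 ] [ 0.936 -0.276  0.105] circ [ 0.803 -0.437] 0.204 rect [ 0.806 -0.452] [0.257 0.357] 1.2
glue 1813 [ 0.694 -0.274  0.02 ] [ 0.87  -0.199  0.213] circ [ 0.782 -0.269] 0.088 rect [ 0.781 -0.238] [0.176 0.074] 3.2
pinks 2867 [ 0.537 -0.16   0.02 ] [0.776 0.055 0.056] circ [ 0.657 -0.052] 0.145 rect [ 0.656 -0.052] [0.21  0.243] 88.2
[-0.00358667 -0.00174639 -0.00050742  0.0004288 ]
```

View pics/baycrop.png

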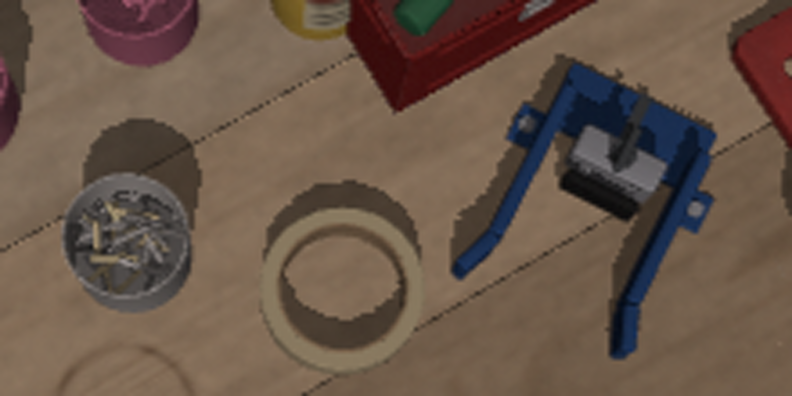

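Run:
```python
from h import *
Z=np.load('top0.npz'); im=Z['im'];d=Z['d']; W=cloud('top',d)
h=cv2.cvtColor(im,cv2.COLOR_RGB2HSV)
m=(h[...,0]>100)&(h[...,0]<130)&(h[...,1]>110)
m[:, :310]=0;m[:,395:]=0;m[:120]=0;m[212:]=0
P=W[m]; P=P[~np.isnan(P[:,0])]; T=P[(P[:,2]>.028)&(P[:,2]<.042)]
rr=cv2.minAreaRect(T[:,:2].astype(np.float32));print(len(P),len(T),rr); print(np.percentile(P[:,2],[5,50,95,100]))
# initial axis guess from rect; two candidates
a=np.deg2rad(rr[2]); 
for k in range(4):
    ax=np.array([np.cos(a+k*np.pi/2),np.sin(a+k*np.pi/2)])
    if ax[0]>.7: break
best=None
for it in range(6):
    n=np.array([-ax[1],ax[0]]); c=T[:,:2].mean(0)if it==0 else c
    X=(T[:,:2]-c)@ax; Y=(T[:,:2]-c)@n
    if it==0: s0=X.min()
    sel=(X>s0+.035)&(X<s0+.035+.09)
    s=[]
    mids=[]
    for sg in(1,-1):
        q=sel&(Y*sg>.03)&(Y*sg<.06)
        l=np.polyfit(X[q],Y[q],1); s.append(l[0]); mids.append(np.polyval(l,s0+.08)); print(it,sg,q.sum(),l)
    th=np.mean(s); ax=ax+th*n; ax/=np.linalg.norm(ax); c=c+n*np.mean(mids)
n=np.array([-ax[1],ax[0]]);X=(T[:,:2]-c)@ax; Y=(T[:,:2]-c)@n
print('axis',ax,np.rad2deg(np.arctan2(ax[1],ax[0])),'range X',X.min(),X.max(),Y.min(),Y.max(), 'X perc',np.percentile(X,[1,99]))
o=c+ax*(X.min()+.038); print('bay origin',o,'mouth',o-.038*ax,'range',o+.0125*ax)
# stop
w=W[120:212,310:395].reshape(-1,3); col=im[120:212,310:395].reshape(-1,3)
bx=(w[:,:2]-o)@ax; by=(w[:,:2]-o)@n
q=(abs(by)<.03)&(w[:,2]>.01)&(bx>-.03)&(bx<.11)
for xx in np.arange(-.03,.12,.005):
    s=q&(bx>=xx)&(bx<xx+.005)
    if s.sum(): print(round(xx,3),s.sum(),np.round(np.percentile(w[s,2],[5,50,95]),3),np.median(col[s],0))
for nm,p in dict(tin=(.581,-.119),tape=(.555,-.247),wood=(.34,-.398),box=(.297,-.257),mug=(.521,-.56)).items():
    v=np.array(p)-o; print(nm,v@ax,v@n)
```

```text
1194 514 ((0.5987551808357239, -0.39825212955474854), (0.11622299998998642, 0.13299162685871124), 61.84052658081055)
[0.00472921 0.01171673 0.03567866 0.03788285]
0 1 161 [0.00164911 0.04823035]
0 -1 180 [ 0.00166773 -0.04292726]
1 1 161 [7.34619695e-06 4.55533503e-02]
1 -1 180 [ 2.79123431e-05 -4.56041652e-02]
2 1 161 [-1.01060054e-05  4.55784878e-02]
2 -1 180 [ 1.04808090e-05 -4.55790279e-02]
3 1 161 [-1.02915249e-05  4.55787550e-02]
3 -1 180 [ 1.02955092e-05 -4.55787607e-02]
4 1 161 [-1.02934970e-05  4.55787578e-02]
4 -1 180 [ 1.02935394e-05 -4.55787579e-02]
5 1 161 [-1.02935180e-05  4.55787579e-02]
5 -1 180 [ 1.02935185e-05 -4.55787579e-02]
axis [ 0.8824273  -0.47044878] -28.063432016794625 range X -0.06493216336253602 0.06822720084782934 -0.05886302725272122 0.057367272996439726 X perc [-0.06384338  0.06651446]
bay origin [ 0.57393208 -0.38405333] mouth [ 0.54039985 -0.36617628] range [ 0.58496242 -0.38993394]
0.035 32 [0.016 0.027 0.036] [17. 16. 15.]
0.04 100 [0.014 0.033 0.038] [21. 20. 19.]
0.045 21 [0.031 0.035 0.038] [18. 17. 17.]
0.05 53 [0.02  0.03  0.058] [59. 56. 59.]
0.055 120 [0.016 0.037 0.047] [86. 83. 86.]
0.06 61 [0.037 0.04  0.058] [105. 102. 104.]
0.065 59 [0.037 0.04  0.057] [102.  99. 101.]
0.07 51 [0.038 0.04  0.059] [95. 92. 95.]
0.075 14 [0.037 0.04  0.058] [53. 54. 59.]
0.08 1 [0.057 0.057 0.057] [26. 31. 38.]
0.085 4 [0.011 0.011 0.014] [20.5 26.5 40. ]
0.09 11 [0.01  0.011 0.013] [14. 25. 44.]
0.095 8 [0.01  0.011 0.011] [14. 25. 44.]
0.1 13 [0.01  0.011 0.014] [26. 44. 50.]
0.105 12 [0.01  0.01  0.013] [26. 45. 50.]
tin -0.11845709517275546 0.23721538916733012
tape -0.08118276064931339 0.11203302624892802
wood -0.1998668639929038 -0.12235998476788529
box -0.3041445164808066 -0.018167033031156986
mug 0.036065180503967585 -0.18016197763600633
```

Could be taken for the tin, by top-view pixel:
- Grey tin at (225,177): stands alone at the left end, so this is the one.
- Pink look-alikes at (161,180), (176,134) and (228,107).
- Grey tin at (482,90), beside the tool box.

The crop shows the chosen tin is grey and full of screws. The bay's mouth faces the robot, the black pad is at bay x≈37 mm, and the tape sits between the tin and the mouth.

>>> servo_tool(motion=[[4, -5.5, 0, -9, -1], [8, -11, 0, -18, -1], [12, -16.5, 0, -27, -1], [16, -22, 0, -36, -1], [20, -28, 0, -45, -1], [24, -34, 0, -54, -1], [28, -40, 0, -63, -1], [32, -46, -1, -72, -1], [36, -52, -2, -81, -1], [40, -58, -3, -90, -1], [42.9, -62.2, -4, -101.3, -1], [42.9, -62.2, -4, -101.3, -1]])

```text
time_s: 1.6
eef_pos: [0.5771, -0.1145, 0.1873]
tcp_rot: [-1.571, 0.0, -2.064]
force: [1.5, 1.0, 1.3]
grip_width: 0.0924
```

>>> servo_tool(motion=[[0, 0, 0, 0, -1], [0, 0, 0, 0, -1], [0, 0, 0, 0, -1]])

```text
time_s: 1.98
eef_pos: [0.576, -0.1115, 0.1884]
tcp_rot: [-1.571, 0.0, -2.06]
force: [0.2, -0.1, 0.1]
grip_width: 0.0915
```

Run:
```python
from h import *
s=arm.state();print(s['time_s'],s['eef_pos'],s['tcp_rot'],s['force'],s['q'])
R=cv2.Rodrigues(np.array(arm.camera_params('wrist')['rvec']))[0]
im,d=arm.get_image('wrist');cv2.imwrite('pics/w1.png',im[...,::-1])
im,d=arm.get_image('top');cv2.imwrite('pics/t1.png',im[...,::-1])
```

```text
1.975 [ 0.57597452 -0.11148208  0.18836124] [-1.57078607e+00  1.26363389e-04 -2.06043861e+00] [ 0.20790763 -0.10202252  0.08507475] [-3.21855664e-01  4.85541080e-01  1.40700185e+00  1.29523881e-04
  1.24901851e+00  1.67745660e-01]
```

View pics/w1.png

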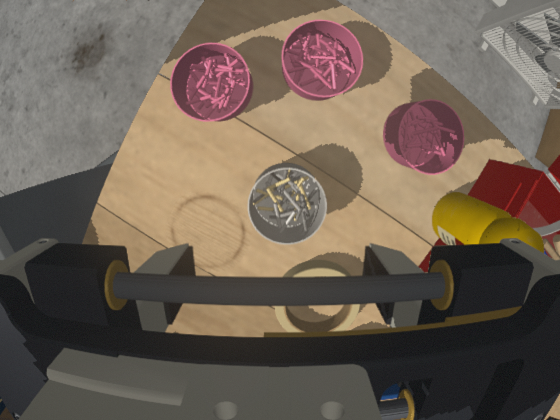

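View pics/t1.png

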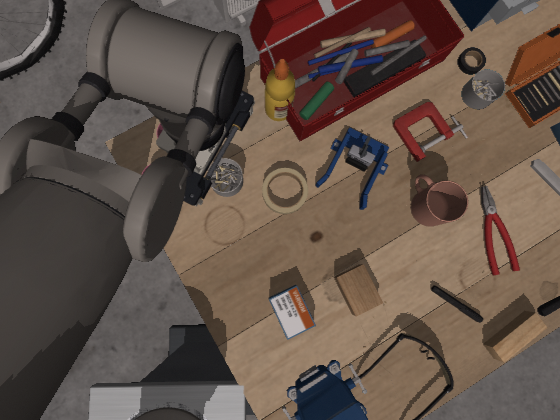

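```bash
cat >> h.py <<'E'
def wproj(P,c=None):
    K,R,t=c or cam('wrist'); p=R@np.array(P,float)+t; th=np.arctan2(np.hypot(p[0],p[1]),p[2]); ph=np.arctan2(p[1],p[0])
    return K[0,2]+K[0,0]*th*np.cos(ph), K[1,2]+K[1,1]*th*np.sin(ph)
def wray(u,v,z,c=None):
    K,R,t=c or cam('wrist'); x=(u-K[0,2])/K[0,0]; y=(v-K[1,2])/K[1,1]; th=np.hypot(x,y); ph=np.arctan2(y,x)
    d=R.T@np.array([np.sin(th)*np.cos(ph),np.sin(th)*np.sin(ph),np.cos(th)]); o=-R.T@t
    return o+d*(z-o[2])/d[2]
E
python3 - <<'E'
from h import *
print('tin pred',wproj([.581,-.119,.052]),'tcp',wproj(arm.state()['eef_pos']),'rim',wray(288,203,.052),'tape',wproj([.555,-.247,.02]))
im=cv2.imread('pics/w1.png'); g=cv2.cvtColor(im,cv2.COLOR_BGR2GRAY)
c=cv2.HoughCircles(g,cv2.HOUGH_GRADIENT,1,60,param1=100,param2=25,minRadius=30,maxRadius=50);print(c)
# finer from top0: circle of rim
Z=np.load('top0.npz');W=cloud('top',Z['d']);w=W[150:205,198:252].reshape(-1,3);w=w[w[:,2]>.049];print(len(w),w.mean(0),cv2.minEnclosingCircle(w[:,:2].astype(np.float32)))
E
```

```text
tin pred (np.float64(285.23034625022825), np.float64(206.87353673036216)) tcp (np.float64(275.89691050923057), np.float64(262.08912539141943)) rim [ 0.58502268 -0.11691424  0.052     ] tape (np.float64(315.76625884742884), np.float64(304.178326509832))
[[[320.5  60.5  40. ]
  [208.5  80.5  38.3]
  [429.5 132.5  32.4]
  [291.5 204.5  35. ]
  [316.5 302.5  42.7]]]
87 [ 0.58722704 -0.11617757  0.05174473] ((0.581124484539032, -0.11869791895151138), 0.0374976322054863)
```

Wrist view: my tin is at (288,203), agreeing with the top-view position to about 4 mm, and the pink tins are well clear. Lowering around the tin.

>>> servo_tool(motion=[[0.6, -0.65, -3, 0, -1], [0.6, -0.65, -6, 0, -1], [0.6, -0.65, -9, 0, -1], [0.6, -0.65, -11, 0, -1], [0.6, -0.65, -11, 0, -1], [0.6, -0.65, -11, 0, -1]])

```text
time_s: 2.82
eef_pos: [0.583, -0.1189, 0.0793]
tcp_rot: [-1.569, 0.0, -2.061]
force: [-0.5, 0.3, 0.7]
grip_width: 0.0921
```

Run:
```python
from h import *
s=arm.state();print(s['time_s'],s['eef_pos'],s['tcp_rot'],s['force'])
im,d=arm.get_image('scene');cv2.imwrite('pics/s2.png',cv2.resize(im[120:260,180:380,::-1],None,fx=4,fy=4))
im,d=arm.get_image('wrist');cv2.imwrite('pics/w2.png',im[...,::-1])
```

```text
2.825 [ 0.58302688 -0.11891205  0.07926359] [-1.56885207e+00  3.30478490e-04 -2.06118298e+00] [-0.45430138  0.26428246  0.70508825]
```

View pics/s2.png

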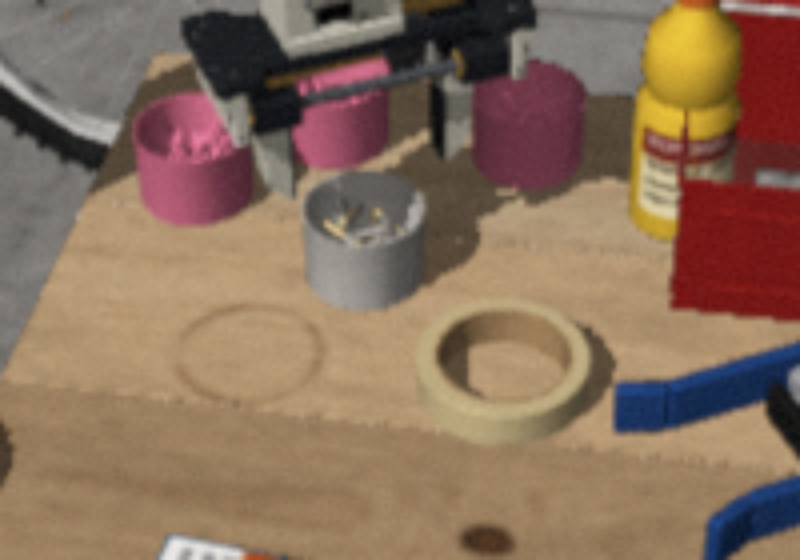

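View pics/w2.png

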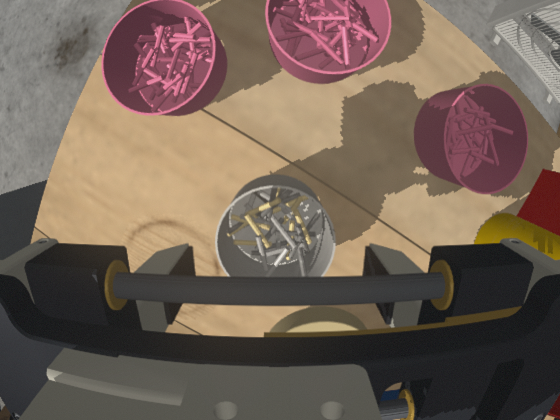

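Both views show the fingers straddling the tin (scene crop (360,240), wrist (276,230)). The gap is even on both sides.

>>> servo_tool(motion=[[-0.1, 0.1, -2, 0, -1], [-0.1, 0.1, -4, 0, -1], [-0.1, 0.1, -5.5, 0, -1], [-0.1, 0.1, -6.5, 0, -1], [-0.1, 0.1, -6.5, 0, -1], [-0.1, 0.1, -6.5, 0, -1]])

```text
time_s: 3.68
eef_pos: [0.5819, -0.1183, 0.0136]
tcp_rot: [-1.57, 0.0, -2.062]
force: [1.1, -0.5, -0.4]
grip_width: 0.0921
```

>>> servo_tool(motion=[[0, 0, 0, 0, 0.3], [0, 0, 0, 0, 0.3], [0, 0, 0, 0, 0.3], [0, 0, 0, 0, 0.3], [0, 0, 0, 0, 0.3], [0, 0, 0, 0, 0.3]])

```text
time_s: 4.42
eef_pos: [0.5816, -0.1182, 0.0134]
tcp_rot: [-1.57, 0.0, -2.062]
force: [-1.6, 0.1, 4.2]
grip_width: 0.0731
```

>>> servo_tool(motion=[[-1.2, -0.4, 0, 0, 0.3], [-2.6, -0.8, 0, 0, 0.3], [-4, -1.2, 0, 0, 0.3], [-5.5, -1.7, 0, 0, 0.3], [-7, -2.2, 0, 0, 0.3], [-8.6, -2.6, 0, 0, 0.3], [-10.2, -3.1, 0, 0, 0.3], [-11.3, -3.5, 0, 0, 0.3], [-11.7, -3.6, 0, 0, 0.3], [-11.7, -3.6, 0, 0, 0.3], [-11.7, -3.6, 0, 0, 0.3]])

```text
time_s: 5.8
eef_pos: [0.4641, -0.1547, 0.0133]
tcp_rot: [-1.571, -0.001, -2.062]
force: [-1.3, -2.7, 8.2]
grip_width: 0.0733
```

Run:
```python
from h import *
s=arm.state();print(s['time_s'],s['eef_pos'],s['tcp_rot'],s['force'],s['grip_width'])
im,d=arm.get_image('scene');cv2.imwrite('pics/s3.png',im[100:340,100:460,::-1].repeat(2,0).repeat(2,1))
```

```text
5.8 [ 0.46411781 -0.15465328  0.01331943] [-1.57076948e+00 -8.16463565e-04 -2.06180123e+00] [-1.34395925 -2.68458227  8.22721624] 0.07328986436047583
```

View pics/s3.png

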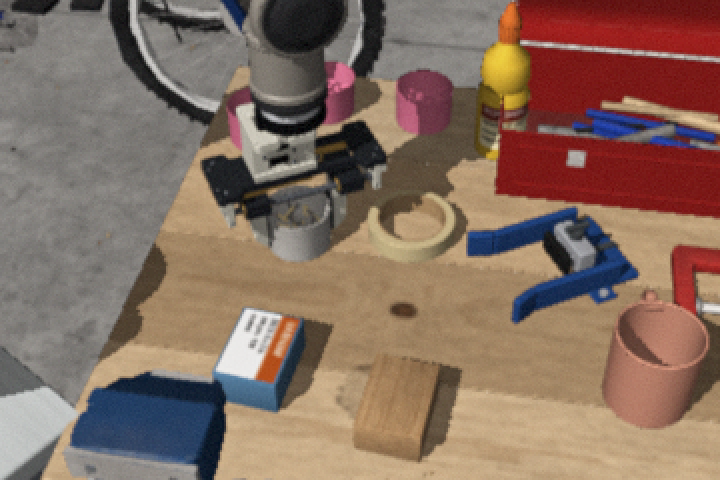

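The scene view shows the tin upright in the grip at (300,225), clear of the tape and box. Next, round the tape.

>>> servo_tool(motion=[[-0.7, -1.3, 0, 0, 0.3], [-1.5, -2.8, 0, 0, 0.3], [-2.3, -4.3, 0, 0, 0.3], [-3.1, -5.8, 0, 0, 0.3], [-3.9, -7.2, 0, 0, 0.3], [-4.1, -8.5, 0, 0, 0.3], [-3.9, -10, 0, 0, 0.3], [-3.7, -11.5, 0, 0, 0.3], [-3.4, -13, 0, 0, 0.3], [-3.2, -14.4, 0, 0, 0.3], [-3.1, -15.2, 0, 0, 0.3], [-3.1, -15.3, 0, 0, 0.3]])

```text
time_s: 7.35
eef_pos: [0.4323, -0.3047, 0.0134]
tcp_rot: [-1.576, 0.003, -2.062]
force: [-1.3, 13.2, 18.1]
grip_width: 0.0727
```

>>> servo_tool(motion=[[0, 0, 0, 0, 0.3], [0, 0, 0, 0, 0.3]])

```text
time_s: 7.6
eef_pos: [0.4323, -0.3047, 0.0134]
tcp_rot: [-1.575, 0.002, -2.061]
force: [-2.3, 9.2, 15.5]
grip_width: 0.0731
```

Run:
```python
from h import *
s=arm.state();print(s['time_s'],s['eef_pos'],s['tcp_rot'],s['force'],s['grip_width'])
im,d=arm.get_image('scene');cv2.imwrite('pics/s4.png',im[100:340,100:460,::-1].repeat(2,0).repeat(2,1))
im,d=arm.get_image('top');cv2.imwrite('pics/t4.png',im[...,::-1])
```

```text
7.6 [ 0.43230112 -0.30467142  0.01341695] [-1.57518969  0.00219873 -2.06132214] [-2.30602103  9.24083413 15.45903461] 0.07313701566621994
```

View pics/s4.png

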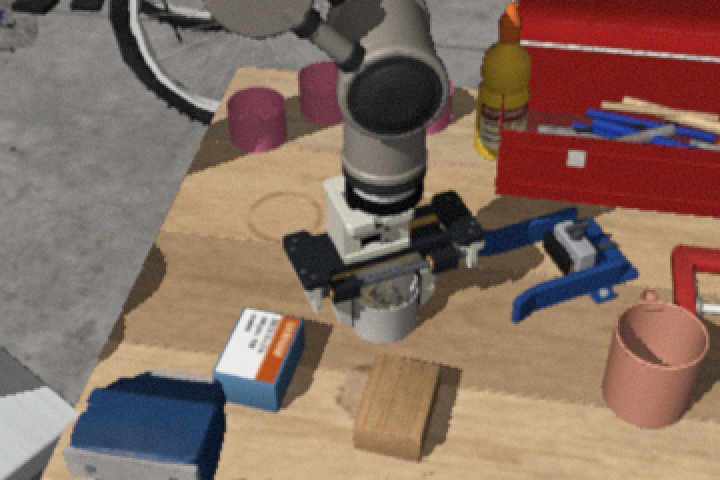

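View pics/t4.png

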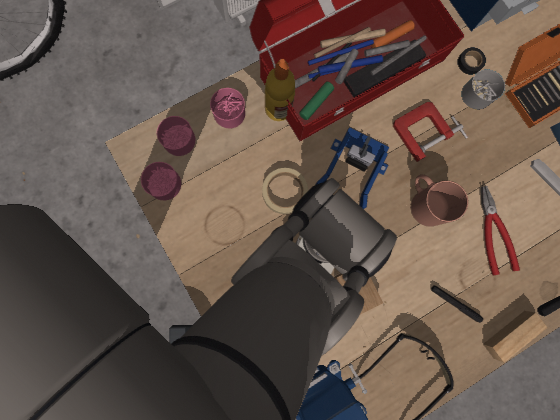

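The tin is upright at scene crop (388,300), and nothing else is touched. The downward preload has grown to 15 N, so I'll release, check the tin's position and regrip.

>>> servo_tool(motion=[[0, 0, 0, 0, -1], [0, 0, 0, 0, -1], [0, 0, 0.1, 0, -1], [0, 0, 0.1, 0, -1]])

```text
time_s: 8.2
eef_pos: [0.4332, -0.3072, 0.0138]
tcp_rot: [-1.571, 0.0, -2.062]
force: [-0.6, 0.2, 0.0]
grip_width: 0.0919
```

Run:
```python
from h import *
s=arm.state();print(s['time_s'],s['eef_pos'],s['tcp_rot'],s['force'],s['grip_width'])
c=cam('wrist')
im,d=arm.get_image('wrist');cv2.imwrite('pics/w5.png',im[...,::-1])
import pickle;pickle.dump(c,open('c5.pkl','wb'))
print(wproj(s['eef_pos'],c), wproj([s['eef_pos'][0],s['eef_pos'][1],.052],c))
```

```text
8.2 [ 0.43323721 -0.30721235  0.01379634] [-1.57116953e+00  2.91022925e-05 -2.06196026e+00] [-0.57794272  0.20246742  0.00679513] 0.0918665516684236
(np.float64(275.88757312122533), np.float64(262.127694139579)) (np.float64(275.17347513332857), np.float64(298.35543041308665))
```

View pics/w5.png

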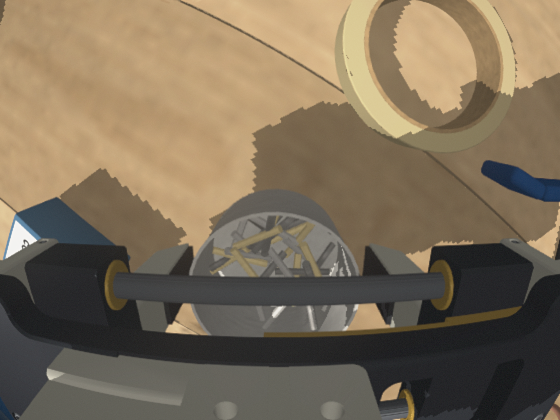

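```bash
python3 - <<'E'
from h import *
import pickle;c=pickle.load(open('c5.pkl','rb'))
n=np.array([.4704,.8824]);ax=np.array([.8824,-.4704]);o=np.array([.57393,-.38405])
e=np.array([.43324,-.30721])
for dy in(-.004,0,.004):
    p=e+n*(.037+dy); print(dy,wproj([*p,.052],c))
print('rim top',wray(275,213,.052,c)[:2],'bay',[(wray(275,213,.052,c)[:2]-o)@ax,(wray(275,213,.052,c)[:2]-o)@n-.037])
print('e bay',(e-o)@ax,(e-o)@n)
E
python3 - <<'E'
import cv2
im=cv2.imread('pics/w5.png');cv2.imwrite('pics/w5c.png',cv2.resize(im[170:270,180:370],None,fx=4,fy=4,interpolation=cv2.INTER_CUBIC))
E
```

```text
-0.004 (np.float64(274.71945517456487), np.float64(224.24838799336547))
0 (np.float64(274.66845334248524), np.float64(214.3068775505361))
0.004 (np.float64(274.6190661017939), np.float64(204.19368656106346))
rim top [ 0.45100412 -0.27416303] bay [np.float64(-0.16016062858688154), np.float64(0.0021399316833030785)]
e bay -0.16029039200000003 0.0016230399999999955
```

View pics/w5c.png

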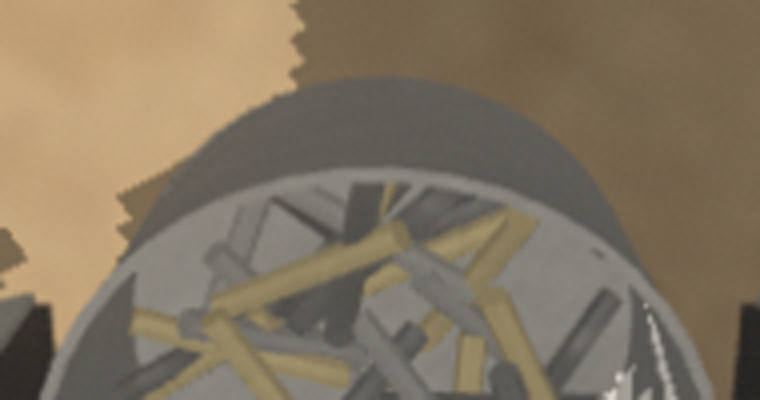

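>>> servo_tool(motion=[[0, 0, 0.05, 0, 0.3], [0, 0, 0.05, 0, 0.3], [0, 0, 0.05, 0, 0.3], [0, 0, 0.05, 0, 0.3], [0, 0, 0.05, 0, 0.3]])

```text
time_s: 8.88
eef_pos: [0.4331, -0.3069, 0.0145]
tcp_rot: [-1.571, 0.0, -2.062]
force: [-2.6, 1.0, 2.0]
grip_width: 0.0729
```

>>> servo_tool(motion=[[1, -0.6, 0, 0, 0.3], [2.2, -1.3, 0, 0, 0.3], [3.5, -2, 0, 0, 0.3], [4.8, -2.7, 0, 0, 0.3], [6.1, -3.4, 0, 0, 0.3], [7.4, -4.1, 0, 0, 0.3], [8.5, -4.8, 0, 0, 0.3], [9.1, -5.1, 0, 0, 0.3], [9.1, -5.1, 0, 0, 0.3], [9.1, -5.1, 0, 0, 0.3]])

```text
time_s: 10.12
eef_pos: [0.5249, -0.3585, 0.0146]
tcp_rot: [-1.569, -0.0, -2.062]
force: [1.7, -0.8, 0.1]
grip_width: 0.0734
```

>>> servo_tool(motion=[[0, 0, 0, 0, -1], [0, 0, 0, 0, -1], [0, 0, 0, 0, -1], [0, 0, 0, 0, -1]])

```text
time_s: 10.62
eef_pos: [0.5243, -0.3581, 0.0145]
tcp_rot: [-1.571, 0.0, -2.062]
force: [-0.3, 0.5, -0.0]
grip_width: 0.0919
```

Run:
```python
from h import *
s=arm.state();print(s['time_s'],s['eef_pos'],s['tcp_rot'],s['force'],s['grip_width'])
c=cam('wrist')
im,d=arm.get_image('wrist');cv2.imwrite('pics/w6.png',im[...,::-1])
im,d=arm.get_image('scene');cv2.imwrite('pics/s6.png',im[100:340,160:520,::-1].repeat(2,0).repeat(2,1))
import pickle;pickle.dump(c,open('c6.pkl','wb'))
```

```text
10.625 [ 0.52432135 -0.35812988  0.01445308] [-1.57083751e+00  1.55766347e-05 -2.06188093e+00] [-0.3222236   0.46979622 -0.02281234] 0.09190639281437217
```

View pics/w6.png

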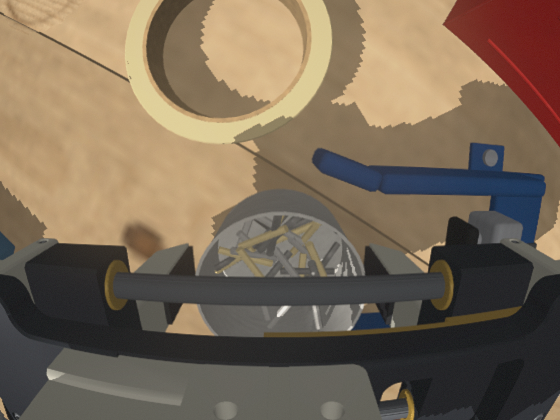

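View pics/s6.png

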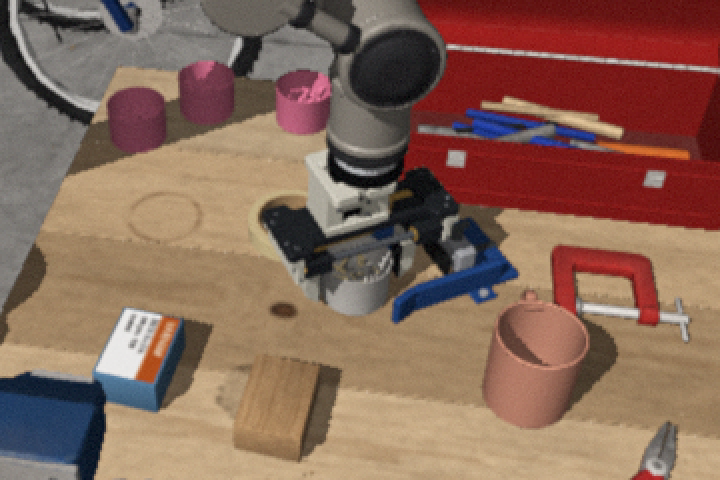

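The tin sits in the mouth (wrist (280,270), scene crop (358,275)), upright and centred to about 1 mm. Next: rise, shut the fingers, turn 90° and come down behind it.

>>> servo_tool(motion=[[0, 0, 2.5, 0, -1], [0, 0, 5.5, 0, -1], [0, 0, 8.5, 0, -1], [-1, 0.5, 8.5, 9, 1], [-2, 1.1, 8.5, 19, 1], [-3, 1.6, 8.5, 29, 1], [-4, 2.1, 8.5, 39, 1], [-5, 2.7, 8.5, 49, 1], [-6.1, 3.2, 8.5, 59, 1], [-6.1, 3.2, 8.5, 69, 1], [-6.1, 3.2, 8.5, 79, 1], [-6.1, 3.2, 8.5, 90, 1]])

```text
time_s: 12.22
eef_pos: [0.4634, -0.3262, 0.0996]
tcp_rot: [-1.571, -0.0, -0.49]
force: [0.8, 0.8, 0.1]
grip_width: 0.0067
```

>>> servo_tool(motion=[[0, 0, 0, 1, 1], [0, 0, 0, 1, 1]])

```text
time_s: 12.48
eef_pos: [0.4634, -0.3261, 0.0995]
tcp_rot: [-1.571, -0.0, -0.481]
force: [0.2, 0.5, 0.4]
grip_width: 0.0004
```

Run:
```python
from h import *
s=arm.state();print(s['time_s'],s['eef_pos'],s['tcp_rot'],s['force'],s['grip_width'])
n=np.array([.4704,.8824]);ax=np.array([.8824,-.4704]);o=np.array([.57393,-.38405])
e=s['eef_pos'][:2]-o;print('bay',e@ax,e@n)
im,d=arm.get_image('wrist');cv2.imwrite('pics/w7.png',im[...,::-1])
im,d=arm.get_image('scene');cv2.imwrite('pics/s7.png',im[100:340,160:520,::-1].repeat(2,0).repeat(2,1))
```

```text
12.475 [ 0.46341253 -0.32612287  0.09951107] [-1.57068613e+00 -4.41971672e-05 -4.81289909e-01] [0.19066751 0.54715806 0.43909327] 0.00041783375248912076
bay -0.12476953582359937 -0.0008725132173012673
```

View pics/w7.png

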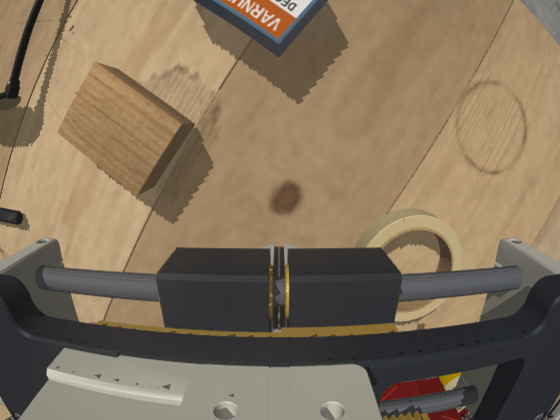

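View pics/s7.png

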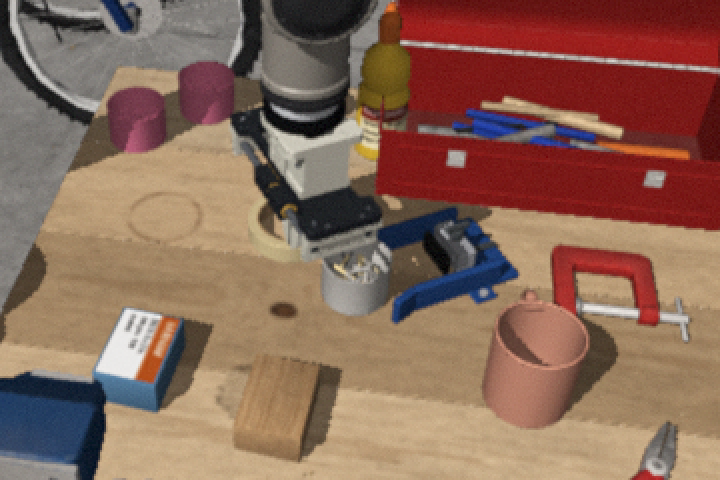

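The tin stands in the mouth at scene crop (356,280), the hand is raised behind it and the path is clear. Lowering, then pushing.

>>> servo_tool(motion=[[0, 0.1, -3, -0.5, 1], [0, 0.1, -6, -0.5, 1], [0, 0.1, -8.2, -0.5, 1], [0, 0.1, -8.4, -0.5, 1], [0, 0.1, -8.4, -0.5, 1], [0, 0.1, -8.4, -0.5, 1]])

```text
time_s: 13.32
eef_pos: [0.464, -0.3257, 0.0166]
tcp_rot: [-1.571, -0.002, -0.487]
force: [-0.3, 0.3, -0.1]
grip_width: 0.0002
```

>>> servo_tool(motion=[[0.7, -0.4, 0, 0, 1], [1.4, -0.75, 0, 0, 1], [2.1, -1.1, 0, 0, 1], [2.7, -1.45, 0, 0, 1], [3.3, -1.75, 0, 0, 1], [3.9, -2.1, 0, 0, 1], [4.4, -2.35, 0, 0, 1], [4.8, -2.55, 0, 0, 1], [5, -2.65, 0, 0, 1], [5.2, -2.75, 0, 0, 1], [5.2, -2.75, 0, 0, 1]])

```text
time_s: 14.7
eef_pos: [0.5157, -0.3528, 0.0155]
tcp_rot: [-1.571, -0.001, -0.487]
force: [0.1, -0.0, 0.4]
grip_width: 0.0007
```

```bash
cat > st.py <<'E'
from h import *
s=arm.state()
n=np.array([.4704,.8824]);ax=np.array([.8824,-.4704]);o=np.array([.57393,-.38405])
e=s['eef_pos'][:2]-o;print(s['time_s'],'bay',e@ax,e@n,'z',s['eef_pos'][2],'F along',s['force'][:2]@ax,'lat',s['force'][:2]@n,'fz',s['force'][2],s['tcp_rot'])
E
python3 st.py
python3 - <<'E'
from h import *
im,d=arm.get_image('scene');cv2.imwrite('pics/s8.png',im[160:280,280:460,::-1].repeat(4,0).repeat(4,1))
E
```

```text
14.7 bay -0.06609019365191643 0.00019232981287288636 z 0.015477808641109432 F along 0.10423144998196783 lat 0.03989510555153168 fz 0.3729327246664418 [-1.57072826e+00 -6.55619949e-04 -4.86790929e-01]
```

View pics/s8.png

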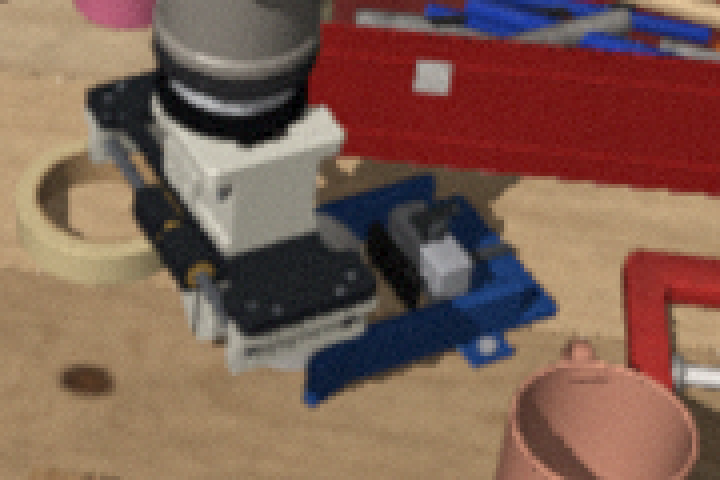

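>>> servo_tool(motion=[[0.2, -0.1, 0, 0, 1], [0.4, -0.2, 0, 0, 1], [0.6, -0.3, 0, 0, 1], [0.8, -0.42, 0, 0, 1], [1, -0.53, 0, 0, 1], [1.15, -0.61, 0, 0, 1]])

```text
time_s: 15.5
eef_pos: [0.527, -0.3588, 0.0155]
tcp_rot: [-1.571, -0.0, -0.487]
force: [-1.2, 1.2, 1.9]
grip_width: 0.0003
```

>>> servo_tool(motion=[[0.09, -0.05, 0, 0, 1], [0.18, -0.1, 0, 0, 1]])

```text
time_s: 15.75
eef_pos: [0.5287, -0.3597, 0.0155]
tcp_rot: [-1.571, 0.0, -0.487]
force: [-1.7, 1.9, 1.1]
grip_width: 0.0003
```

>>> servo_tool(motion=[[0.09, -0.05, 0, 0, 1], [0.18, -0.1, 0, 0, 1]])

```text
time_s: 16.0
eef_pos: [0.5306, -0.3608, 0.0155]
tcp_rot: [-1.571, -0.0, -0.487]
force: [-2.6, 1.5, 0.3]
grip_width: 0.0002
```

```bash
python3 st.py
```

```text
16.0 bay -0.04920264594495726 0.00014575563366095112 z 0.015510335985329624 F along -3.009599464001096 lat 0.0799667794888181 fz 0.30847435277155416 [-1.57070507e+00 -5.06507942e-05 -4.86780819e-01]
```

>>> servo_tool(motion=[[0.09, -0.05, 0, 0, 1], [0.09, -0.05, 0, 0, 1]])

```text
time_s: 16.25
eef_pos: [0.5316, -0.3614, 0.0155]
tcp_rot: [-1.571, -0.0, -0.487]
force: [-1.7, 0.1, 0.0]
grip_width: 0.0003
```

>>> servo_tool(motion=[[0.09, -0.05, 0, 0, 1], [0.09, -0.05, 0, 0, 1]])

```text
time_s: 16.5
eef_pos: [0.5324, -0.3618, 0.0155]
tcp_rot: [-1.571, -0.0, -0.487]
force: [-1.5, 0.8, -0.5]
grip_width: 0.0005
```

>>> servo_tool(motion=[[0.09, -0.05, 0, 0, 1], [0.09, -0.05, 0, 0, 1]])

```text
time_s: 16.75
eef_pos: [0.5333, -0.3623, 0.0155]
tcp_rot: [-1.571, -0.0, -0.487]
force: [-1.0, 0.4, 0.8]
grip_width: 0.0005
```

```bash
python3 st.py
```

```text
16.75 bay -0.04606114296709866 5.066397772855734e-05 z 0.01549631468530542 F along -1.0296205950017951 lat -0.12269632517549069 fz 0.7914742252795774 [-1.57072463e+00 -2.10884438e-04 -4.86833301e-01]
```

Only friction so far, about 1–3 N. Continuing in 1 mm steps.

>>> servo_tool(motion=[[0.09, -0.05, 0, 0, 1], [0.09, -0.05, 0, 0, 1]])

```text
time_s: 17.0
eef_pos: [0.5342, -0.3628, 0.0155]
tcp_rot: [-1.571, -0.0, -0.487]
force: [-0.8, 0.8, 1.4]
grip_width: 0.0006
```

>>> servo_tool(motion=[[0.09, -0.05, 0, 0, 1], [0.09, -0.05, 0, 0, 1]])

```text
time_s: 17.25
eef_pos: [0.535, -0.3632, 0.0155]
tcp_rot: [-1.571, 0.0, -0.487]
force: [-2.6, 1.5, 1.1]
grip_width: 0.0004
```

```bash
python3 st.py
```

```text
17.25 bay -0.04419010298241134 7.611792162659828e-05 z 0.01551616371807563 F along -2.984041484467241 lat 0.08861683488796299 fz 1.1169559833221212 [-1.57066247e+00  1.88931408e-04 -4.86758616e-01]
```

>>> servo_tool(motion=[[0.09, -0.05, 0, 0, 1], [0.09, -0.05, 0, 0, 1]])

```text
time_s: 17.5
eef_pos: [0.5353, -0.3634, 0.0155]
tcp_rot: [-1.571, 0.002, -0.487]
force: [-4.9, 2.1, 2.7]
grip_width: 0.0007
```

```bash
python3 st.py
```

```text
17.5 bay -0.04382428459146196 7.01886705407745e-05 z 0.015475611879651976 F along -5.326349529313618 lat -0.43145133765159444 fz 2.702572561570816 [-1.57054346  0.0017342  -0.48669031]
```

>>> servo_tool(motion=[[0.09, -0.05, 0, 0, 1], [0.09, -0.05, 0, 0, 1]])

```text
time_s: 17.75
eef_pos: [0.5356, -0.3635, 0.0155]
tcp_rot: [-1.57, 0.003, -0.487]
force: [-7.9, 3.7, 4.5]
grip_width: 0.001
```

```bash
python3 st.py
```

```text
17.75 bay -0.043527836368255995 0.0001023500885247418 z 0.015467723498089354 F along -8.70279425025886 lat -0.43387972082279325 fz 4.5440132658280525 [-1.57038906  0.00337493 -0.4866143 ]
```

>>> servo_tool(motion=[[0.06, -0.03, 0, 0, 1], [0.06, -0.03, 0, 0, 1]])

```text
time_s: 18.0
eef_pos: [0.5357, -0.3635, 0.0155]
tcp_rot: [-1.57, 0.004, -0.487]
force: [-8.5, 5.0, 5.9]
grip_width: 0.0004
```

```bash
python3 st.py
```

```text
18.0 bay -0.043350760434333765 0.0001282192214669888 z 0.015489416034939765 F along -9.858157029053222 lat 0.36514120609178197 fz 5.878249045593618 [-1.57028008  0.00443318 -0.48658658]
```

>>> servo_tool(motion=[[0.05, -0.02, 0, 0, 1], [0.05, -0.02, 0, 0, 1]])

```text
time_s: 18.25
eef_pos: [0.5359, -0.3636, 0.0155]
tcp_rot: [-1.57, 0.005, -0.487]
force: [-10.6, 5.5, 7.4]
grip_width: 0.0006
```

```bash
python3 st.py
```

```text
18.25 bay -0.043184462342042665 0.0001401484331329298 z 0.015491940326980223 F along -11.927414230884471 lat -0.1096054975870679 fz 7.377988975037559 [-1.57026137  0.0052384  -0.48657005]
```

>>> servo_tool(motion=[[0, 0, 0, 0, 1], [0, 0, 0, 0, 1], [0, 0, 0, 0, 1], [0, 0, 0, 0, 1]])

```text
time_s: 18.75
eef_pos: [0.5359, -0.3636, 0.0155]
tcp_rot: [-1.57, 0.005, -0.487]
force: [-10.3, 5.8, 6.7]
grip_width: 0.0006
```

```bash
python3 st.py
```

```text
18.75 bay -0.04320851897653117 0.0001616261615545741 z 0.015459681527121436 F along -11.777173350201231 lat 0.24784265112237946 fz 6.698409949383573 [-1.57026734  0.00526961 -0.48655926]
```

>>> servo_tool(motion=[[0, 0, 0, 0, 1], [0, 0, 0, 0, 1], [0, 0, 0, 0, 1], [0, 0, 0, 0, 1], [0, 0, 0, 0, 1], [0, 0, 0, 0, 1], [0, 0, 0, 0, 1], [0, 0, 0, 0, 1], [0, 0, 0, 0, 1], [0, 0, 0, 0, 1]])

```text
time_s: 20.0
eef_pos: [0.5359, -0.3636, 0.0155]
tcp_rot: [-1.57, 0.005, -0.487]
force: [-10.5, 4.9, 7.2]
grip_width: 0.0005
```

>>> servo_tool(motion=[[0, 0, 0, 0, 1], [0, 0, 0, 0, 1], [0, 0, 0, 0, 1], [0, 0, 0, 0, 1], [0, 0, 0, 0, 1], [0, 0, 0, 0, 1], [0, 0, 0, 0, 1], [0, 0, 0, 0, 1], [0, 0, 0, 0, 1], [0, 0, 0, 0, 1]])

```text
time_s: 21.25
eef_pos: [0.5359, -0.3636, 0.0155]
tcp_rot: [-1.57, 0.005, -0.487]
force: [-9.9, 5.4, 7.8]
grip_width: 0.0003
```

```bash
python3 st.py
python3 - <<'E'
from h import *
im,d=arm.get_image('scene');cv2.imwrite('pics/s9.png',im[160:280,280:460,::-1].repeat(4,0).repeat(4,1))
E
```

```text
21.25 bay -0.043184951457937305 0.0001551873032753709 z 0.015473618344246043 F along -11.312595891001024 lat 0.1119353783748488 fz 7.808752549570524 [-1.5702755   0.00521892 -0.48652938]
```

View pics/s9.png

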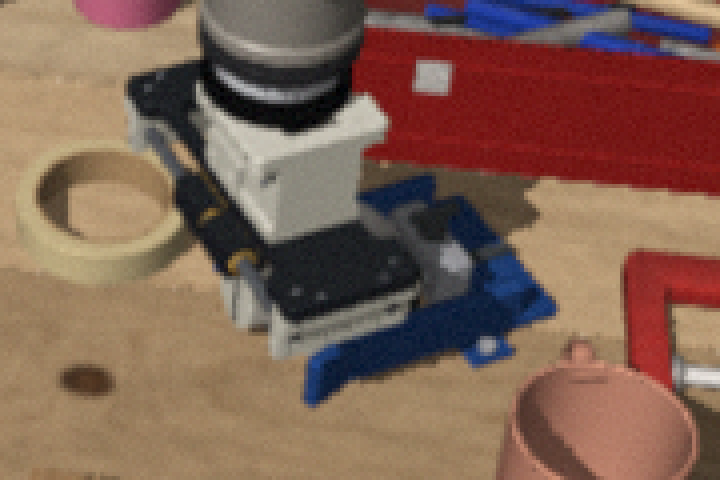

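The tin is against the pad and the force held steady for about 3 s. Backing straight out, then up.

>>> servo_tool(motion=[[-0.2, 0.1, 0, 0, 1], [-0.5, 0.27, 0, 0, 1], [-1.2, 0.64, 0, 0, 1], [-2.4, 1.28, 0, 0, 1], [-3.6, 1.9, 0, 0, 1], [-4.6, 2.45, 0, 0, 1], [-4.6, 2.45, 3, 0, 1], [-4.6, 2.45, 7, 0, 1], [-7, 4, 11, 0, 1], [-10, 7, 14, 0, 1], [-10, 11, 14, 0, 1], [-10, 14, 14, 0, 1]])

```text
time_s: 22.8
eef_pos: [0.4375, -0.2236, 0.1563]
tcp_rot: [-1.571, -0.002, -0.487]
force: [1.0, 0.3, 0.2]
grip_width: 0.0004
```

>>> servo_tool(motion=[[0, 5, 0, 0, 1], [0, 10, 0, 0, 1], [0, 10, 0, 0, 1], [0, 10, 0, 0, 1]])

```text
time_s: 23.3
eef_pos: [0.4382, -0.1252, 0.1558]
tcp_rot: [-1.571, -0.001, -0.486]
force: [-0.1, -0.5, -0.7]
grip_width: 0.0003
```

```bash
python3 st.py
python3 - <<'E'
from h import *
im,d=arm.get_image('scene');cv2.imwrite('pics/s10.png',im[130:310,180:460,::-1].repeat(2,0).repeat(2,1))
im,d=arm.get_image('top');cv2.imwrite('pics/t10.png',im[...,::-1])
W=cloud('top',d)
w=W[110:215,305:400].reshape(-1,3); col=im[110:215,305:400].reshape(-1,3)
n=np.array([.4704,.8824]);ax=np.array([.8824,-.4704]);o=np.array([.57393,-.38405])
x=(w[:,:2]-o)@ax;y=(w[:,:2]-o)@n
q=(w[:,2]>.046)&(w[:,2]<.06)&(x<.045)&(x>-.08)
print(q.sum(),x[q].min(),x[q].max(),y[q].min(),y[q].max(),w[q,2].max(),cv2.minEnclosingCircle(np.c_[x[q],y[q]].astype(np.float32)))
k=q&(w[:,2]>.05)
A=np.c_[x[q],y[q],np.ones(q.sum())]; print(np.linalg.lstsq(A,w[q,2],rcond=None)[0])
E
```

```text
23.3 bay -0.241531360463167 0.1645920810279668 z 0.15576157479786049 F along 0.14956499936818954 lat -0.5313637677607891 fz -0.6602354517797557 [-1.57097145e+00 -1.35483540e-03 -4.86047613e-01]
120 -0.03340746084724333 0.040095841505770696 -0.03361196982377991 0.039366306733002225 0.05471661693804839 ((0.0038363097701221704, 0.00279049901291728), 0.03754042834043503)
[-0.00033557 -0.00140048  0.0506189 ]
```

View pics/s10.png

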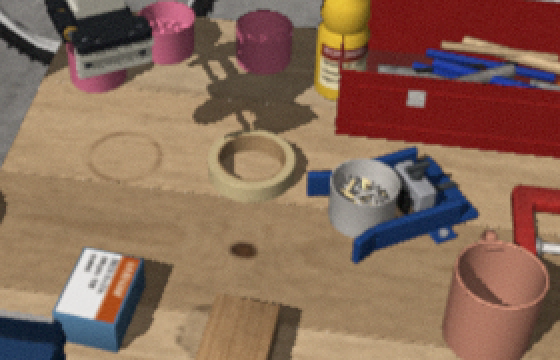

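View pics/t10.png

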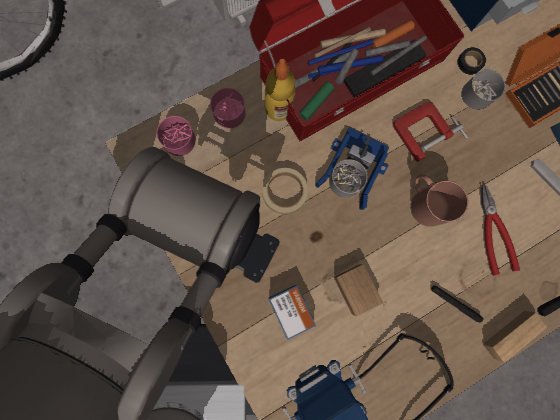

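The tin stands upright in the bay against the pad (top view (348,178), scene crop (365,195)). The tape, box and block are where they were, and the arm is clear.

```bash
python3 -c "
from bench import arm
print(arm.finish_job())"
```

```text
the job is handed in; nothing more can be done
None
```

The tin is standing in the parking bay against the stop's rubber pad, and the job was handed in at about 23 s of the 72 s allowed. I gripped it low and slid it round the masking tape to the bay mouth. There I let go, came down behind it with shut fingers and pushed it in until it met the pad.

- **Lean:** I held it towards the stop for about 3 s, with the wrist reading 11–12 N at each check. That includes about 1–3 N of friction under the tin. The pad gave about 1 mm, which suggests roughly 8–9 N on the pad itself. No reading exceeded 12 N, and the tin did not creep, so nothing suggests the stop slipped.
- **Final images:** the tin is upright with a level rim and its centre at bay x ≈ 4 mm, y ≈ 3 mm. The bay surroundings look undisturbed and the robot is touching nothing. The tin position from the pushing finger was x ≈ 3 mm, y ≈ 0, which agrees within the camera calibration.
- **What did not go as planned:**
  - During the slide round the tape, the grip pressed the tin down onto the bench with up to 18 N. I released and regripped it there. The tin was never lifted.
  - The pad was met about 2 mm further in than I had estimated from the images.

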